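# Make up two repair service kits

## Task

Make up two service kits from the row of stock on the bench, setting each thing upright or flat, wholly on its own dark pad inside the tray. The blue tray gets the heat sink on its square pad, the green-capped pot on its round pad and the black USB meter lengthwise on its long pad; the yellow tray gets the white tin with the red label on its round pad and the red memory stick lengthwise on its long pad. Leave the yellow wick spool, the amber tape roll and the grey tip key where they lie.

Things in the scene. Friction and masses are not known exactly. Their poses are not given: they have to be found in the camera images.
- blue_tray: Blue low tray, fixed, 140 (x) x 200 (y) mm; lip 4 mm thick, 10 mm high; floor top at z = 4 mm. Origin: centre of its underside; blank white card holder outside the lip at -x. Dark white-edged pads flush with the floor, centres in its frame (mm): square 56 x 56 at (34, 45); round 56 across at (-34, 45); long 80 (x) x 40 (y) at (0, -52). Turned up to 0.25 rad from the bench axes.
- yellow_tray: Yellow low tray, fixed, 120 (x) x 170 (y) mm; lip 4 mm thick, 10 mm high; floor top at z = 4 mm. Origin: centre of its underside; blank white card holder outside the lip at -x. Dark white-edged pads flush with the floor, centres in its frame (mm): round 63 across at (0, 40); long 66 (x) x 32 (y) at (0, -42). Turned up to 0.25 rad from the bench axes.
- heat_sink: Light grey finned aluminium heat sink, 40 x 40 x 20 mm high, fins upward. Origin: centre of the underside, z up. Its x and y axes are square to its sides; the fins run along x, so grip it across y, on the two solid outer fins.
- green_pot: Small round white pot with a green screw cap (fixed), 40 mm across, 30 mm high. Origin: centre of the underside, z up. 
- usb_meter: Black USB meter lying flat, 24 (x) x 64 (y) x 11 (z) mm including its metal plug. Origin: centre of the underside, z up. Grip it across x.
- flux_tin: Small round white tin with a red label on its lid (fixed), 47 mm across, 19 mm high. Origin: centre of the underside, z up. 
- memory_stick: Red USB memory stick lying flat, 16 (x) x 50 (y) x 8 (z) mm including its metal plug. Origin: centre of the underside, z up. Grip it across x.
- wick_spool: Bystander: flat yellow spool of desoldering wick, 44 (x) x 66 (y) x 11 mm, lying behind the stock row. Origin: centre of the underside, z up. 
- tape_roll: Bystander: roll of amber tape lying flat, 64 x 67 x 12 mm, behind the stock row. Origin: centre of the underside, z up. 
- tip_key: Bystander: light grey flat tip key, 14 (x) x 90 (y) x 9 mm, behind the stock row. Origin: centre of the underside, z up. 
Mind the look-alikes: they are no part of the job. There is more than one size of the usb_meter; the job needs the larger.

How it is judged:
By the outcome, as a careful person would: the job done as asked, in the order asked, and still so for the second after the job is handed in, with the robot touching nothing.
It also fails if it takes over 120 s, if anything falls off the work surface, if the arm or the gripper's body presses on something with over 40 N, if the wrist force passes 120 N, or if a joint passes its speed limit or range.

## Robot

A 7-joint arm with a two-finger parallel gripper is mounted at the origin on a cart in front of the work surface, level with it; the furniture and walls round the work are solid. World frame = base frame: x ahead of the robot, y to its left, z up, the work surface at z = 0. Lengths are in m, angles in rad, forces in N, time in s.
With the tool pointing down it reaches from about 0.425 to 0.925 m from the base axis. Payload 6.8 kg.
Tool frame: the origin (TCP) lies on the front face of the gripper's body, between the roots of the fingers; the fingertips stand 73 mm ahead of it and the grasp point (between the pads) lies 54 mm ahead of it (env.nose_length is the distance from the TCP to the fingertips, in m); z points along the fingers, y is the line along which they close (so a half turn about z gives the same grasp; the last joint's range is limited). The gripper opens to 85 mm and grips with 20 to 120 N. Pads are 22 mm wide; open, the fingers measure 114 mm over their backs; the gripper's body (76 mm by 85 mm) begins 54 mm behind the grasp point. The pads swing forward as they close: fully open they stand 13 mm farther back than shut.
Start: joints at [-1.404, 0.477, 0.022, 1.555, -0.011, 1.109, -0.083], TCP at [0.183, 0.65, 0.304] pointing down, gripper open.
Joint ranges: [-2.96, 2.96], [-0.34, 2.1], [-1.41, 1.46], [0.24, 2.44], [-1.37, 4.51], [0.17, 1.92], [-2.96, 2.96]. Speed limits (rad/s): [2.39, 2.39, 3.14, 3.14, 3.14, 3.14, 3.14].

## Interface

Orientations are given as a unit quaternion [w, x, y, z].
In Python, from cell import env, kin, camera, calibration, job gives the robot as it stands. The module is installed in compiled form; this text tells all that it offers. Calls block until the motion is done:
- env.reach(position, orientation): joint-space move of the TCP to a pose.
- env.movel(position, velocity=0.15, rot=None, stop_force=None): straight line of the TCP; rot=None keeps the orientation; velocity is the mean speed in m/s. With stop_force (N) it stops when the force on the tool has changed by that much, and returns True; else False.
- env.goto_joints(angles): joint-space move.
- env.grip(opening, f_grip=None): finger opening in m; f_grip is the grip in N (None keeps the last); returns when the fingers have stopped.
- env.dwell(seconds).
- kin.inverse_kinematics(position, orientation): joint angles nearest the present ones, or None.
- env.get_state(): the state.
- camera(name): name is "scene" or "top"; returns (picture, depth): 480x640x3 uint8, blue, green, red; 480x640 float32, m along the optical axis (not along the pixel's ray), 0 where there is no reading.
- calibration(name): a dict with "fx", "fy", "cx", "cy" (pixels), "rvec" (rotation vector, rad) and "tvec" (3), from world to camera coordinates, as OpenCV has them. Camera axes: x right, y down, z forward; pixel columns grow to the right and rows downward; lengths in m; the calibration is good to about 2 mm. A picture is of the moment at which its call begins. calibration takes no time and is no camera call.
A pose or a line that the arm cannot do raises env.PlanningError and nothing moves.
- job.job_done(): hands the job in; it is judged then, once.
The state is a dict: "time": time; "qpos": joint angles; "joint_velocities": joint speeds; "joint_torque": joint torques, N m; "tcp_pos": TCP position; "orientation": TCP orientation; "force": force on the tool from outside, world axes, zero at the start; "torque": the same for the moment, N m; "opening": finger opening in m; "gripper_force": force on a finger pad.
Only numpy, scipy, OpenCV 4.12 (cv2) and the standard library are available. Lean on these libraries where they do the work, as an engineer would, in place of code of your own. Each camera call takes 0.05 s, during which the arm holds its last target. There are 200 camera calls.

## Working session

There is one attempt and no reset: what is moved stays moved. The work goes in short steps, each a Python script; the robot and the scene stay as the last script left them, time stands still between calls to the robot, and variables do not carry over. Pictures are saved under pics/ and viewed, at most 14 in all, crops included, and the job is handed in when it is done.

```bash
mkdir -p pics; ls; python3 - <<'E'
from cell import env,camera,calibration
import cv2
for n in("top","scene"):
    p,d=camera(n); cv2.imwrite(f"pics/{n}0.png",p); c=calibration(n); print(n,c)
print(env.get_state())
E
```

```text
pics
top {'fx': 538.7477729869158, 'fy': 538.7477729869158, 'cx': 318.8195482960316, 'cy': 244.03212036922406, 'rvec': array([ 2.11422575, -2.17333415,  0.13393534]), 'tvec': array([-0.09089913,  0.61399015,  0.86575467])}
scene {'fx': 572.6910750962961, 'fy': 572.6910750962961, 'cx': 317.37663735155326, 'cy': 241.3472385218243, 'rvec': array([ 1.97439776, -0.72525565,  0.40806587]), 'tvec': array([-0.53088212,  0.20600839,  0.78292608])}
{'time': 0.1, 'qpos': array([-1.40409684,  0.47774634,  0.02232602,  1.55633684, -0.01151505,
        1.10928962, -0.08308242]), 'joint_velocities': array([ 1.24678006e-03, -2.03504453e-03, -4.60707413e-05, -3.64358664e-03,
       -3.38943700e-04,  1.38067624e-03,  2.00178543e-04]), 'joint_torque': array([ 3.95985204e-03, -5.97762251e+01,  1.61354586e+00, -2.81953257e+01,
        1.28670770e-02,  5.10461570e-03,  1.51798904e-06]), 'tcp_pos': array([0.18304245, 0.649286  , 0.30300977]), 'orientation': array([-6.35399921e-05,  1.36945086e-01,  9.90578296e-01, -8.23804006e-04]), 'force': array([0.28168077, 0.82517   , 0.11628866]), 'torque': array([ 0.00537569, -0.0295614 , -0.01034027]), 'gripper_force': 0.0, 'opening': 0.08549595466703959}
```

View pics/top0.png

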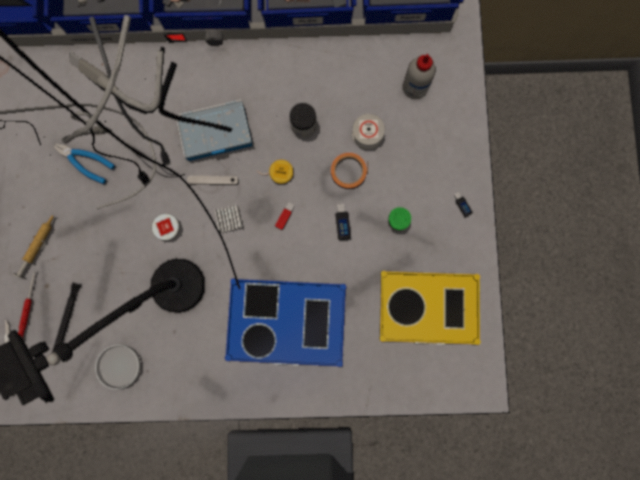

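View pics/scene0.png

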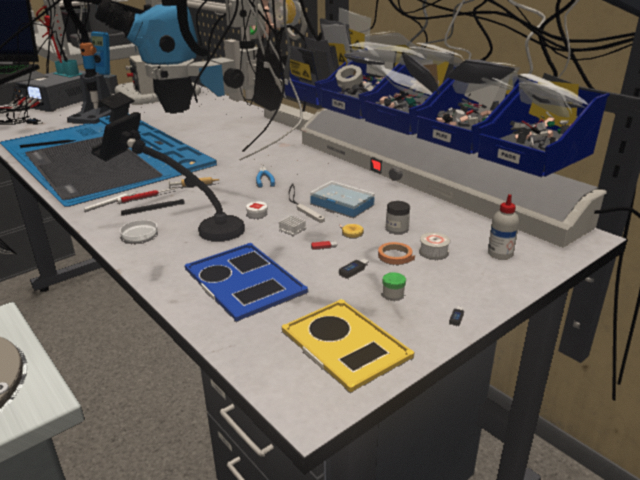

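The top view (image up ≈ +x, left ≈ +y) shows the stock row: red-label tin (165,227), heat sink (230,218), red stick (284,216), large meter (343,222) and green pot (400,219). A small meter lies at (463,205) and another tin at (369,131). The blue tray is at (287,322) and the yellow at (430,308). A lamp (175,285) and a cable ending near (238,285) may be obstacles. Next I'll measure positions and heights.

```bash
cat > h.py <<'E'
import numpy as np, cv2
from cell import env,kin,camera,calibration,job
from scipy.spatial.transform import Rotation as Rn
def cal(n):
    c=calibration(n); R=cv2.Rodrigues(c["rvec"])[0]; return c,R,np.array(c["tvec"]).reshape(3)
def p2w(uv,z,n="top"):
    c,R,t=cal(n); uv=np.atleast_2d(np.float64(uv)); C=-R.T@t
    d=np.c_[(uv[:,0]-c["cx"])/c["fx"],(uv[:,1]-c["cy"])/c["fy"],np.ones(len(uv))]@R
    s=(z-C[2])/d[:,2]; return C+d*s[:,None]
def w2p(P,n="top"):
    c,R,t=cal(n); q=np.atleast_2d(P)@R.T+t; return np.c_[q[:,0]/q[:,2]*c["fx"]+c["cx"],q[:,1]/q[:,2]*c["fy"]+c["cy"]]
def cloud(d,n="top"):
    c,R,t=cal(n); v,u=np.mgrid[:480,:640]
    P=np.dstack([(u-c["cx"])/c["fx"]*d,(v-c["cy"])/c["fy"]*d,d])-t
    W=P@R; W[d==0]=np.nan; return W
def rect(mask,z,n="top"):
    """min-area rectangle, in world on plane z, of the largest blob: centre, sides, angle of long side"""
    cs=cv2.findContours(mask.astype(np.uint8),0,cv2.CHAIN_APPROX_NONE)[0]
    k=max(cs,key=cv2.contourArea); w=p2w(k[:,0,:],z,n)[:,:2]
    (c,(a,b),g)=cv2.minAreaRect((w*1000).astype(np.float32)); g=np.radians(g)
    if a<b: a,b,g=b,a,g+np.pi/2
    return np.array(c)/1000,(a,b),(g+np.pi/2)%np.pi-np.pi/2
E
cat > m.py <<'E'
from h import *
p,d=camera("top"); W=cloud(d); cv2.imwrite("pics/t.png",p)
hsv=cv2.cvtColor(p,cv2.COLOR_BGR2HSV); H,S,V=cv2.split(hsv)
box=lambda u0,v0,u1,v1:(np.pad(np.ones((v1-v0,u1-u0),bool),((v0,480-v1),(u0,640-u1))))
def show(n,m,z): c,s,a=rect(m,z); print(n,np.round(c,4),np.round(s,1),round(a,3))
show("blue",(H>100)&(H<125)&(S>150)&box(215,270,360,375),.01)
show("yel",(H>20)&(H<32)&(S>140)&box(370,260,490,355),.01)
dark=V<70
for n,b in dict(bsq=(240,282,282,322),brd=(238,322,280,362),blong=(300,295,332,352),yrd=(386,286,428,328),ylong=(442,286,468,332)).items(): show(n,dark&box(*b),.004)
show("stick",(H<8)&(S>150)&box(270,198,298,235),.008)
show("meter",dark&box(330,200,356,245),.011)
show("smallm",dark&box(450,190,480,220),.011)
show("pot",(H>45)&(H<80)&(S>120)&box(380,200,420,240),.03)
lt=(V>185)
show("tin",(V>170)&box(147,209,185,246),.019)
show("tin2",(V>170)&box(345,110,390,152),.02)
show("sink",(V>165)&box(212,202,247,235),.02)
for q in [(165,227),(230,218),(284,216),(343,222),(400,219),(463,205),(369,131),(177,262),(177,310),(160,287),(100,325),(62,350),(20,365),(222,245),(205,205),(165,165),(120,145),(303,115),(420,70),(349,160),(281,172),(215,130),(210,180),(300,40)]: print(q,np.round(W[q[1],q[0]],3))
hz=np.nan_to_num(W[...,2]); im=np.clip(hz/0.3*255,0,255).astype(np.uint8); im=cv2.applyColorMap(im,2)
crop=cv2.resize(p[190:380,140:490],None,fx=2.2,fy=2.2,interpolation=2); imc=cv2.resize(im[100:480,:500],(440,334))
cv2.imwrite("pics/crop.png",crop); cv2.imwrite("pics/hz.png",imc)
E
python3 m.py
```

```text
blue [ 0.4833 -0.0471] [195.4 136.5] 1.492
yel [ 0.5011 -0.2941] [168.6 119.3] 1.51
bsq [ 0.5206 -0.0043] [53.  52.1] 1.492
brd [0.4526 0.0013] [51.7 49. ] 1.545
blong [ 0.4791 -0.0987] [76.3 36.6] -0.067
yrd [ 0.5037 -0.2555] [56.9 56.5] 1.543
ylong [ 0.499  -0.3369] [62.1 27.5] -0.059
stick [ 0.6628 -0.0454] [34.3 13.5] -0.478
meter [ 0.6461 -0.1504] [49.5 22.4] 0.088
smallm [ 0.6745 -0.3627] [34.5 16.5] 0.488
pot [ 0.6531 -0.2462] [36.7 34.2] -0.044
tin [0.6538 0.1604] [40.5 38.9] 1.542
tin2 [ 0.8181 -0.1905] [29.6  8.9] -0.037Traceback (most recent call last):
  File "m.py", line 17, in <module>
    show("sink",(V>165)&box(212,202,247,235),.02)
    ~~~~^^^^^^^^^^^^^^^^^^^^^^^^^^^^^^^^^^^^^^^^^
  File "m.py", line 5, in show
    def show(n,m,z): c,s,a=rect(m,z); print(n,np.round(c,4),np.round(s,1),round(a,3))
                           ~~~~^^^^^
  File "h.py", line 19, in rect
    k=max(cs,key=cv2.contourArea); w=p2w(k[:,0,:],z,n)[:,:2]
ValueError: max() iterable argument is empty
```

```bash
sed -i 's/^show("sink".*/show("sink",(W[...,2]>.01)\&box(208,198,250,240),.02); show("tinD",(W[...,2]>.01)\&box(140,200,190,252),.019); show("potD",(W[...,2]>.015)\&box(375,195,425,245),.03); show("meterD",(W[...,2]>.005)\&box(325,196,360,248),.011); show("stickD",(W[...,2]>.004)\&box(268,195,300,238),.008); show("tin2D",(W[...,2]>.012)\&box(345,108,392,153),.03)/' m.py; python3 m.py
```

```text
blue [ 0.4831 -0.0472] [195.9 136.5] 1.489
yel [ 0.5011 -0.2941] [168.6 119.4] 1.51
bsq [ 0.5204 -0.0047] [53.7 52.4] 1.494
brd [0.4526 0.0013] [51.7 49. ] 1.545
blong [ 0.4791 -0.0988] [76.3 36.6] -0.065
yrd [ 0.5037 -0.2555] [56.9 56.5] 1.543
ylong [ 0.499  -0.3369] [62.1 27.5] -0.059
stick [ 0.6626 -0.0456] [34.4 14.1] -0.532
meter [ 0.6462 -0.1505] [49.7 22.5] 0.092
smallm [ 0.6745 -0.3627] [34.5 16.5] 0.488
pot [ 0.6531 -0.2462] [36.7 34.2] -0.044
tin [0.6533 0.1603] [40.7 40.3] 1.081
tin2 [ 0.8181 -0.1905] [29.6  8.9] -0.037
sink [0.6531 0.0729] [55.1 15.9] 0.222
tinD [0.652  0.1595] [46.4 45.5] 0.009
potD [ 0.6531 -0.2462] [40.1 37.6] -0.044
meterD [ 0.6534 -0.149 ] [63.9 23.9] 0.088
stickD [ 0.6672 -0.0482] [49.4 17.6] -0.512
tin2D [ 0.8134 -0.1985] [55.9 55.7] -0.838
(165, 227) [0.652 0.159 0.022]
(230, 218) [0.667 0.048 0.006]
(284, 216) [ 0.668 -0.047  0.006]
(343, 222) [ 0.654 -0.151  0.009]
(400, 219) [ 0.653 -0.248  0.027]
(463, 205) [ 0.678 -0.362  0.009]
(369, 131) [ 0.812 -0.201  0.026]
(177, 262) [0.59  0.137 0.021]
(177, 310) [0.508 0.137 0.02 ]
(160, 287) [0.543 0.147 0.084]
(100, 325) [0.486 0.21  0.159]
(62, 350) [0.453 0.248 0.19 ]
(20, 365) [0.439 0.266 0.26 ]
(222, 245) [0.62  0.064 0.   ]
(205, 205) [ 0.693  0.094 -0.   ]
(165, 165) [0.68  0.077 0.297]
(120, 145) [0.809 0.249 0.   ]
(303, 115) [ 0.835 -0.087  0.051]
(420, 70) [ 0.889 -0.283  0.095]
(349, 160) [ 0.768 -0.166  0.   ]
(281, 172) [ 0.746 -0.044  0.012]
(215, 130) [0.823 0.071 0.025]
(210, 180) [0.737 0.083 0.008]
(300, 40) [ 1.002e+00 -8.200e-02 -1.000e-03]
```

View pics/crop.png

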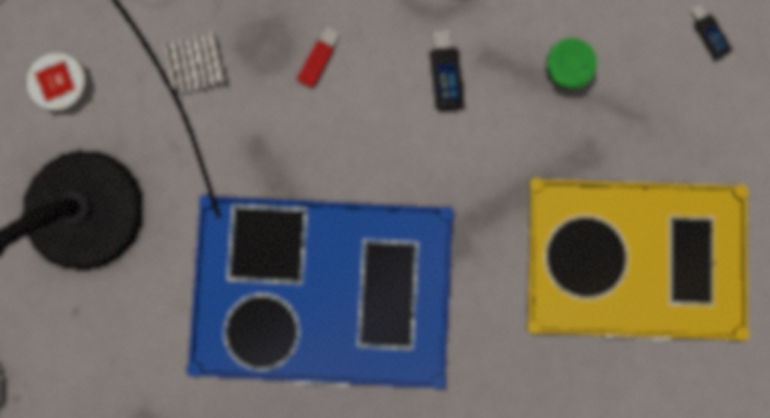

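View pics/hz.png

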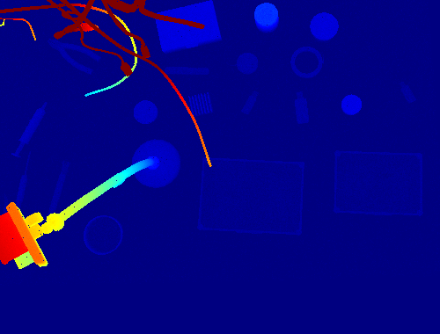

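The crop shows the heat sink slightly rotated. The height map shows a cable hanging at 0.2–0.3 m above the sink area and a lamp arm to the left. I'll get the 3D layout of the tall things.

```bash
python3 - <<'E'
from h import *
for n in("top","scene"):
    p,d=camera(n); W=cloud(d,n); P=W.reshape(-1,3); P=P[np.isfinite(P[:,2])]
    P=P[(P[:,2]>.12)&(P[:,0]>.1)&(P[:,0]<.95)&(abs(P[:,1])<.8)]
    print(n,len(P))
    # max/min z in 5cm cells
    ij=np.floor(P[:,:2]/.05).astype(int)
    for k in np.unique(ij,axis=0):
        z=P[(ij==k).all(1),2]
        if len(z)>2: print(np.round(k*.05+.025,3),len(z),round(z.min(),2),round(z.max(),2),end=' | ')
    print()
p,d=camera("top");W=cloud(d);Z=W[...,2]
v,u=np.mgrid[:480,:640]
m=(Z>.14)&(u>180)&(v>150)
for vv in range(155,292,8):
    q=np.where(m[vv])[0]
    if len(q): print(vv,q,np.round(np.nanmedian(W[vv,q],0),3))
# heat sink mask using depth at lower z with cable removed, and pixel picture
hs=(Z>.008)&(Z<.04)&(u>205)&(u<250)&(v>198)&(v<240)
pts=W[hs]; print(len(pts)); r=cv2.minAreaRect((pts[:,:2]*1000).astype(np.float32)); print(r)
E
```

```text
top 18870
[0.375 0.225] 26 0.22 0.23 | [0.375 0.275] 137 0.16 0.27 | [0.375 0.325] 223 0.16 0.18 | [0.425 0.225] 109 0.17 0.23 | [0.425 0.275] 1891 0.16 0.28 | [0.425 0.325] 13 0.16 0.16 | [0.475 0.175] 68 0.13 0.15 | [0.475 0.225] 577 0.15 0.19 | [0.475 0.275] 782 0.18 0.27 | [0.475 0.325] 28 0.16 0.23 | [ 0.525 -0.025] 14 0.22 0.22 | [0.525 0.025] 39 0.22 0.23 | [0.525 0.175] 239 0.12 0.15 | [0.525 0.225] 10 0.14 0.15 | [0.575 0.025] 121 0.23 0.25 | [0.625 0.025] 153 0.25 0.28 | [0.625 0.075] 295 0.32 0.52 | [ 0.675 -0.025] 113 0.38 0.4 | [0.675 0.025] 1829 0.27 0.56 | [0.675 0.075] 2986 0.28 0.61 | [0.675 0.125] 130 0.15 0.59 | [0.675 0.175] 96 0.12 0.41 | [0.675 0.225] 11 0.12 0.12 | [0.725 0.025] 202 0.52 0.56 | [0.725 0.075] 278 0.51 0.54 | [0.725 0.125] 100 0.16 0.19 | [0.725 0.175] 203 0.24 0.36 | [0.725 0.225] 182 0.35 0.42 | [0.725 0.275] 30 0.21 0.29 | [0.775 0.125] 53 0.18 0.2 | [0.775 0.175] 153 0.19 0.32 | [0.775 0.275] 68 0.22 0.28 | [0.775 0.325] 7 0.18 0.2 | [0.775 0.375] 11 0.17 0.18 | [ 0.875 -0.275] 10 0.12 0.13 | [ 0.925 -0.325] 301 0.16 0.22 | [ 0.925 -0.275] 59
[... 2743 characters left out ...]
39 0.12 0.2 | [0.925 0.775] 33 0.2 0.23 | 
179 [181 182 183] [0.661 0.055 0.298]
187 [187 188 189 190] [0.654 0.05  0.285]
195 [194 195 196 197] [0.646 0.044 0.274]
203 [199 200 201 202] [0.637 0.04  0.268]
211 [204 205 206 207] [0.628 0.034 0.262]
219 [209 210 211 212] [0.618 0.029 0.256]
227 [214 215 216] [0.608 0.024 0.252]
235 [218 219 220 221] [0.599 0.019 0.246]
243 [222 223 224] [0.589 0.015 0.241]
251 [225 226 227] [0.578 0.013 0.236]
259 [228 229 230] [0.568 0.009 0.234]
267 [231 232 233] [0.558 0.006 0.23 ]
275 [233 234 235] [0.547 0.004 0.225]
283 [236 237 238] [0.537 0.001 0.222]
327
((665.0968017578125, 51.2041015625), (40.25636672973633, 39.671226501464844), 11.551777839660645)
```

The heat sink is at (0.665, 0.051), about 0.2 rad, right below a hanging cable tangle at z ≥ 0.22. I'll look at the scene view enlarged before moving.

```bash
python3 - <<'E'
from h import *
p,d=camera("scene"); 
for q in [(.183,.65,.304),(.183,.65,.5),(0,0,0),(.665,.051,.02),(.661,.055,.298),(.537,.001,.222),(.3,.35,.39)]: print(q,w2p([q],"scene").round())
cv2.imwrite("pics/sc.png",cv2.resize(p[0:260,0:400],None,fx=2,fy=2,interpolation=2))
t,_=camera("top"); cv2.imwrite("pics/hs.png",cv2.resize(t[195:245,200:260],None,fx=8,fy=8,interpolation=2))
# fit planar arm geometry from IK
from scipy.optimize import least_squares
D=[]
q=np.array([0,1,0,0.])
for r in (.45,.55,.65,.75):
  for z in (.1,.3,.4):
    j=kin.inverse_kinematics([.27*r,.963*r,z],q)
    if j is not None: D.append(np.r_[r,z,j])
D=np.array(D);print(D[::4].round(3))
E
```

```text
(0.183, 0.65, 0.304) [[-78.  68.]]
(0.183, 0.65, 0.5) [[-114.  -38.]]
(0, 0, 0) [[-71. 392.]]
(0.665, 0.051, 0.02) [[291. 220.]]
(0.661, 0.055, 0.298) [[283.  84.]]
(0.537, 0.001, 0.222) [[245. 147.]]
(0.3, 0.35, 0.39) [[13. 35.]]
[[ 0.45   0.1   -1.846  0.498  0.504  2.256 -0.507  0.495 -2.512]
 [ 0.55   0.4   -1.904  0.203  0.586  1.764 -0.119  1.21  -2.856]
 [ 0.75   0.1   -1.743  0.895  0.601  1.511 -0.587  0.922 -2.526]]
```

View pics/sc.png

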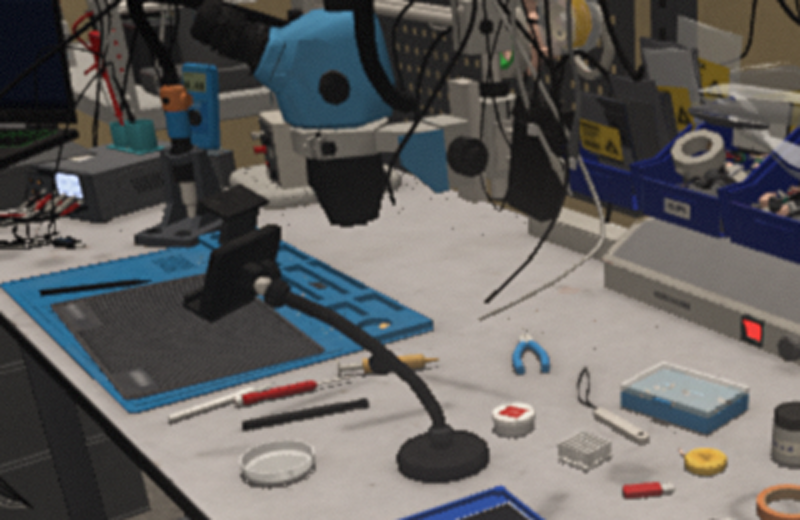

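View pics/hs.png

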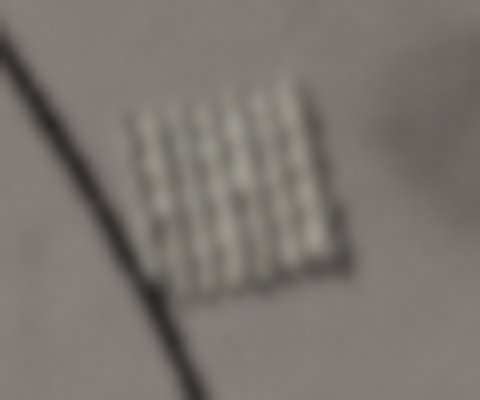

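The enlarged views show the sink's fins running close to world x (yaw ≈ +0.2), so the grip is across y. Cables hang over the bench, with free ends near (245,147) in the scene view. I'll raise, swing to the right side high up, then gently probe whether the cable is solid.

```bash
cat >> h.py <<'E'
def ori(psi,tilt=None):
    f=(psi+np.pi/2)/2; return np.array([0,np.cos(f),np.sin(f),0])
def ik(p,psi):
    """best of the two half-turn equivalents: returns (quat, joints)"""
    now=env.get_state()["qpos"]; c=[]
    for k in (0,np.pi):
        j=kin.inverse_kinematics(list(p),ori(psi+k))
        if j is not None: c.append((np.abs(j-now).max(),ori(psi+k),np.array(j)))
    return min(c,key=lambda e:e[0])[1:] if c else (None,None)
E
python3 - <<'E'
from h import *
for z in (.45,.5,.55,.6,.65):
    for r in (.43,.5,.55):
        o,j=ik([.27*r,.963*r,z],1.296); print(z,r,None if j is None else j.round(2))
for p in [(.45,-.1,.5),(.5,-.15,.5),(.665,.05,.066),(.653,.16,.066),(.5,-.337,.06),(.65,-.25,.08)]:
    o,j=ik(p,1.57); print(p,None if j is None else j.round(2))
E
```

```text
0.45 0.43 [-1.44 -0.06 -0.    1.89 -0.    1.31 -0.15]
0.45 0.5 [-1.43  0.07  0.01  1.76 -0.    1.31 -0.13]
0.45 0.55 [-1.43  0.16  0.02  1.66 -0.    1.32 -0.11]
0.5 0.43 [-1.45 -0.08  0.    1.8   0.    1.42 -0.15]
0.5 0.5 [-1.44  0.05  0.02  1.67 -0.    1.41 -0.13]
0.5 0.55 [-1.43  0.15  0.02  1.57 -0.    1.42 -0.11]
0.55 0.43 [-1.45 -0.09  0.01  1.7   0.    1.52 -0.15]
0.55 0.5 [-1.44  0.04  0.02  1.58 -0.    1.52 -0.13]
0.55 0.55 [-1.44  0.14  0.03  1.48 -0.    1.53 -0.11]
0.6 0.43 [-1.46 -0.09  0.01  1.6   0.    1.63 -0.15]
0.6 0.5 [-1.45  0.04  0.03  1.47 -0.    1.63 -0.12]
0.6 0.55 [-1.44  0.14  0.04  1.37 -0.01  1.64 -0.11]
0.65 0.43 [-1.46 -0.08  0.02  1.48  0.    1.73 -0.15]
0.65 0.5 [-1.45  0.05  0.03  1.36 -0.    1.73 -0.12]
0.65 0.55 [-1.45  0.15  0.04  1.25 -0.01  1.74 -0.11]
(0.45, -0.1, 0.5) [-1.02 -0.16  1.    1.79  0.14  1.44 -1.62]
(0.5, -0.15, 0.5) [-0.77  0.11  1.05  1.68 -0.09  1.41 -1.27]
(0.665, 0.05, 0.066) [-0.62  0.87  0.67  1.75 -0.73  0.79 -1.15]
(0.653, 0.16, 0.066) [-0.74  0.85  0.6   1.73 -0.66  0.77 -1.38]
(0.5, -0.337, 0.06) [-0.2   1.03  1.05  1.93 -1.15  0.95 -0.13]
(0.65, -0.25, 0.08) [-0.18  0.9   0.71  1.67 -0.74  0.86 -0.72]
```

```bash
python3 - <<'E'
from h import *
env.goto_joints([-1.46,-.09,.01,1.6,0,1.63,-.15])
env.goto_joints([.15,-.09,.01,1.6,0,1.63,-.15])
s=env.get_state(); print(s["time"],s["tcp_pos"].round(3),s["orientation"].round(3),s["force"].round(1))
for p,a in [((.55,-.1,.293),1.57),((.665,.051,.066),1.77),((.653,.16,.066),1.57),((.653,.16,.066),0),((.5,-.337,.06),1.5),((.65,-.25,.08),1.57),((.479,-.099,.06),1.5)]:
    o,j=ik(p,a); print(p,None if j is None else j.round(2))
p,d=camera("scene"); cv2.imwrite("pics/s2.png",p)
E
```

```text
4.0917 [ 0.409 -0.128  0.601] [0.    0.807 0.59  0.001] [-0.8  0.1 -0.1]
(0.55, -0.1, 0.293) [ 0.12  0.3  -0.07  1.84  0.02  1.   -1.53]
(0.665, 0.051, 0.066) [-0.06  0.75 -0.16  1.71  0.17  0.7  -1.67]
(0.653, 0.16, 0.066) [-0.17  0.76 -0.24  1.69  0.25  0.72  1.04]
(0.653, 0.16, 0.066) [-0.13  0.77 -0.29  1.69  0.3   0.73 -0.57]
(0.5, -0.337, 0.06) [ 0.38  0.68  0.15  1.89 -0.17  0.58 -1.  ]
(0.65, -0.25, 0.08) [ 0.22  0.76  0.08  1.64 -0.08  0.74 -1.23]
(0.479, -0.099, 0.06) [ 0.12  0.56 -0.05  2.15  0.07  0.43 -1.63]
```

View pics/s2.png

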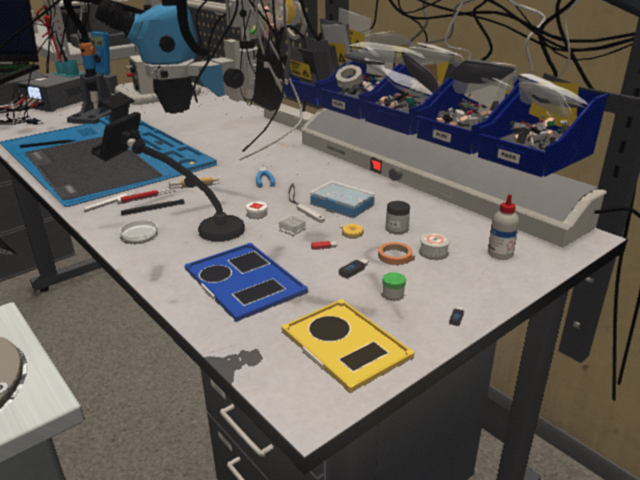

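The arm moved over without contact; only its shadow shows at (240,360). Now the gentle probe of the cable with the fingertips.

```bash
python3 - <<'E'
from h import *
env.grip(0.0,20)
o,j=ik((.575,-.09,.30),1.57); env.goto_joints(j)
s=env.get_state(); print(s["time"],s["tcp_pos"].round(3))
r=env.movel([.575,.03,.285],velocity=.04,stop_force=4)
s=env.get_state(); print(r,s["time"],s["tcp_pos"].round(3),s["force"].round(1))
p,d=camera("scene"); cv2.imwrite("pics/s3.png",cv2.resize(p[20:260,120:440],None,fx=2,fy=2,interpolation=2))
W=cloud(camera("top")[1]); u=np.arange(640)
for v in (211,235,259,275): 
    q=np.where((W[v,:,2]>.14)&(u>180)&(u<300))[0]; print(v,q[:12],np.round(np.nanmedian(W[v,q],0),3) if len(q) else '')
E
```

```text
6.2083 [ 0.575 -0.09   0.301]
False 9.3833 [0.575 0.03  0.285] [-0.9  0.9  0.1]
211 [181 182 183 184 185 186 187 188 189 190 191 192] [ 0.569 -0.02   0.544]
235 [181 182 183 184 185 186 187 188 189 190 191 192] [ 0.567 -0.02   0.443]
259 [181 182 183 184 185 186 187 188 189 190 191 192] [ 0.551 -0.004  0.384]
275 [181 182 183 184 185 186 187 188 189 190 191 192] [ 0.519 -0.026  0.567]
```

View pics/s3.png

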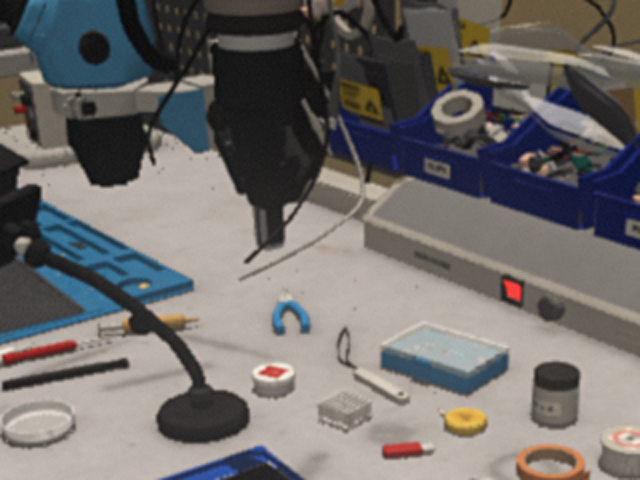

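The fingers passed through the cable's line with no force and no displacement, so the cables are scenery only. Now I'll do the heat sink.

```bash
cat >> h.py <<'E'
ZT=.19
def above(xy,psi,z=ZT):
    o,j=ik((*xy,z),psi); env.goto_joints(j)
def rep(tag):
    s=env.get_state(); print(tag,"t",round(s["time"],1),s["tcp_pos"].round(4),"open",round(s["opening"]*1000,1),"gf",round(s["gripper_force"],1),"F",s["force"].round(1))
def pick(xy,psi,z,w,force=30):
    above(xy,psi); env.grip(w+.018,force)
    if env.movel([*xy,z],velocity=.12,stop_force=10): rep("contact down")
    env.grip(max(w-.012,0),force); rep("gripped")
    env.movel([*xy,ZT],velocity=.15); rep("lifted")
def place(xy,psi,z,w):
    above(xy,psi); env.movel([*xy,z+.02],velocity=.15)
    env.movel([*xy,z],velocity=.04,stop_force=8); rep("down")
    env.grip(w+.010); env.movel([*xy,ZT],velocity=.15); rep("released")
BY,YY=-.080,-.061
E
python3 - <<'E'
from h import *
s=env.get_state()["tcp_pos"]; env.movel([s[0],-.03,s[2]])
hp=np.pi/2
pick((.6651,.0512),.2016+hp,.0745,.040)
place((.5206,-.0046),BY+hp,.079,.040)
p,d=camera("top"); cv2.imwrite("pics/t4.png",cv2.resize(p[190:380,140:490],None,fx=2.2,fy=2.2,interpolation=2))
E
```

```text
gripped t 12.7 [0.6657 0.0518 0.0757] open 38.3 gf 30.9 F [-1.8  1.5  5.8]
lifted t 13.6 [0.6644 0.051  0.1889] open 38.6 gf 30.2 F [-0.2 -0.3 -0.6]
down t 15.6 [ 0.5204 -0.0046  0.0795] open 38.5 gf 31.5 F [-1.4  1.1  6.2]
released t 16.7 [ 0.52   -0.0046  0.1893] open 49.7 gf 0.0 F [-0.4 -0.2  0.6]
```

```bash
python3 - <<'E'
from h import *
hp=np.pi/2
pick((.6531,-.2462),hp,.080,.040)
place((.4528,.0009),BY+hp,.0845,.040)
pick((.6534,-.1490),.088+hp,.0745,.024)
place((.4791,-.0988),BY+hp,.079,.024)
above((.55,-.33),hp,.35)
p,d=camera("top"); cv2.imwrite("pics/t5.png",cv2.resize(p[190:380,140:490],None,fx=2.2,fy=2.2,interpolation=2))
E
```

```text
gripped t 19.5 [ 0.6537 -0.2464  0.0813] open 38.1 gf 29.8 F [-0.3  0.3  6.6]
lifted t 20.4 [ 0.6524 -0.2459  0.1888] open 38.1 gf 30.2 F [ 0.8  1.  -0.1]
down t 22.8 [0.4527 0.0009 0.0852] open 38.0 gf 30.7 F [-0.5 -0.8  7. ]
released t 23.9 [0.4523 0.0009 0.1894] open 50.4 gf 0.0 F [ 0.5  0.5 -0. ]
gripped t 26.5 [ 0.6541 -0.1491  0.0756] open 23.3 gf 30.0 F [-1.2  0.4  4.9]
lifted t 27.4 [ 0.6527 -0.1488  0.1889] open 23.3 gf 29.4 F [-1.  -0.5 -0.7]
down t 29.5 [ 0.479  -0.0987  0.0795] open 23.1 gf 30.3 F [-0.8  0.9  8. ]
released t 30.6 [ 0.4785 -0.0987  0.1893] open 34.3 gf 0.0 F [ 0.6  0.6 -0.6]
```

View pics/t5.png

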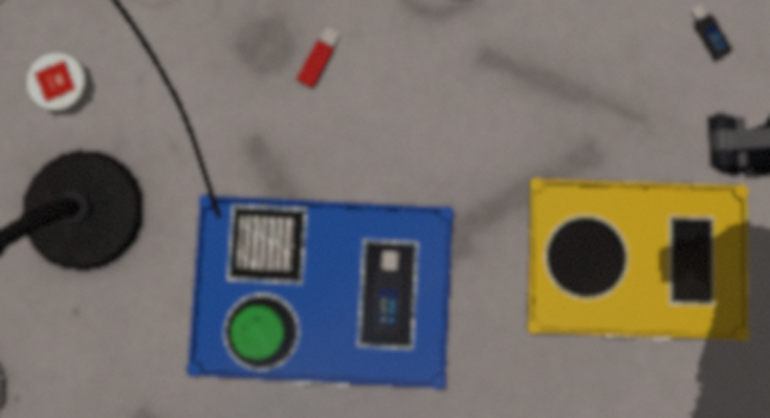

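The heat sink (265,245), pot (258,330) and meter (388,292) all sit on their pads in the blue tray. Next, the tin and the stick.

```bash
python3 - <<'E'
from h import *
hp=np.pi/2
pick((.6524,.1598),hp,.0745,.047)
place((.5037,-.2547),YY,.079,.047)
pick((.6672,-.0482),-.512+hp,.0742,.016)
place((.4988,-.3364),YY+hp,.0786,.016)
above((.45,-.1),hp,.45)
env.goto_joints([.15,-.09,.01,1.6,0,1.63,-1.5])
p,d=camera("top"); W=cloud(d); Z=W[...,2]
cv2.imwrite("pics/t6.png",cv2.resize(p[190:380,140:490],None,fx=2.2,fy=2.2,interpolation=2))
p,d=camera("scene"); cv2.imwrite("pics/s6.png",cv2.resize(p[170:400,160:480],None,fx=2.4,fy=2.4,interpolation=2))
E
```

```text
gripped t 35.5 [0.653  0.16   0.0758] open 45.8 gf 30.2 F [-1.  -0.7  6.1]
lifted t 36.5 [0.6517 0.1596 0.1889] open 45.5 gf 30.7 F [ 0.3  0.4 -1. ]
down t 39.3 [ 0.5036 -0.2546  0.0797] open 45.4 gf 31.3 F [-0.7  1.   7.1]
released t 40.5 [ 0.5032 -0.2543  0.1893] open 57.0 gf 0.0 F [-0.1 -0.5 -0.2]
gripped t 43.3 [ 0.6679 -0.0482  0.0753] open 14.8 gf 30.6 F [-0.8 -1.3  5.9]
lifted t 44.2 [ 0.6665 -0.0481  0.1889] open 14.6 gf 29.9 F [-0.6 -0.6 -0.4]
down t 46.7 [ 0.4987 -0.3363  0.0793] open 14.8 gf 30.7 F [-0.8  0.3  7.4]
released t 47.9 [ 0.4983 -0.3361  0.1891] open 26.1 gf 0.0 F [0.2 0.3 0.8]
```

View pics/t6.png

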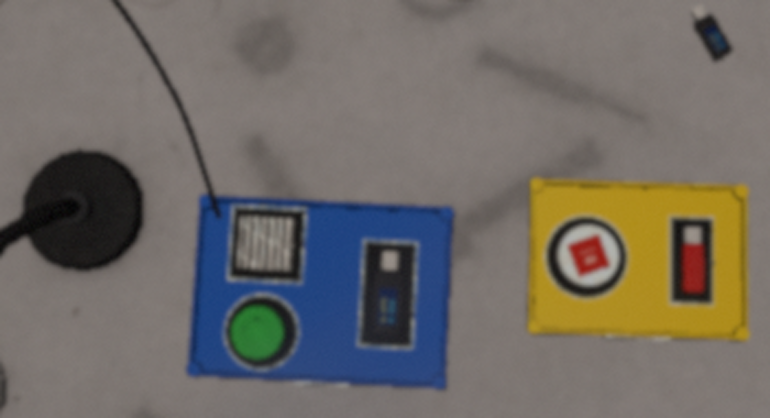

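View pics/s6.png

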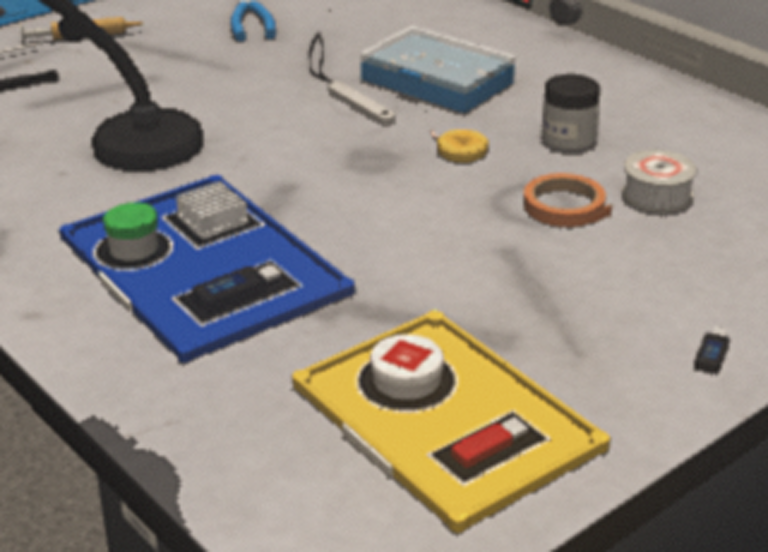

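Both views show all five things upright or flat and within their pads: tin (587,256) and stick (692,262) in the yellow tray, the other three in the blue. The spool, tape roll and tip key are where they were, so I'm handing in.

```bash
python3 -c "
from cell import job
print(job.job_done())"
```

```text
the job is handed in; nothing more can be done
None
```

Both kits are made up and handed in: the final camera views show all five items on their own pads in the right trays, with the spool, tape roll and tip key where they lay.

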